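# Hold a face-frame joint for the joiner

### The arm

A 6-joint arm with a two-finger parallel gripper is mounted at the origin on the work surface. World frame = base frame: x ahead of the robot, y to its left, z up, the work surface at z = 0. Lengths are in m, angles in rad, forces in N, time in s.
With the tool pointing down it reaches from about 0.225 to 0.875 m from the base axis. Payload 3.4 kg.
Tool frame: the origin (TCP) lies at the very end of the fingers, on their centre line; the grasp point (between the pads) lies 19 mm behind it; z points along the fingers, y is the line along which they close (so a half turn about z gives the same grasp; the last joint's range is limited). The gripper opens to 85 mm and grips with 20 to 120 N. Pads are 22 mm wide; open, the fingers measure 114 mm over their backs; the gripper's body (76 mm by 85 mm) begins 54 mm behind the grasp point. The pads swing forward as they close: fully open they stand 13 mm farther back than shut.
Start: joints at [-0.121, 0.276, 1.505, -0, 1.361, -0.121], TCP at [0.575, -0, 0.231] pointing down, gripper open.
Joint ranges: [-2.89, 2.89], [-0.75, 2.08], [0.22, 2.7], [-1.18, 4.32], [0.11, 2.71], [-2.7, 2.7]. Speed limits (rad/s): [2.57, 2.57, 3.14, 3.14, 3.14, 3.14].

### API

Orientations are given as a unit quaternion [w, x, y, z].
In Python, from rig import manip, get_image, camera_info gives the robot as it stands. The module is installed in compiled form; this text tells all that it offers.
- The arm moves only by the shell command python3 -m crank 'ROWS' [FORCE]. ROWS is a JSON object of lists of equal length, an entry for each row: "translation": the shift along the tool's x, y, z in mm, a list of three; "roll": the turn about the tool's z in rad; "fingers": the opening, from 0 (shut) to 1 (fully open). A call has 1 to 8 rows; each row shifts and turns the commanded pose from where the row before left it, along the tool's axes as they then stand; what a row does not reach is not made up. A row lasts 1/10 s, in which the tool goes at most 50 mm and 8.59 degrees, less where a joint would pass 70% of its speed; a pose out of reach is approached as far as the arm can. A call is refused whole if a number of a shift passes 50 or a number of a turn 0.15, either way. A call with a gripper value outside its range is refused whole. The fingers move at their own pace and stop on an object; FORCE is the grip in N (left out, the last holds). Time passes only in rows, so rows that do not move let the fingers close. It gives the time, the measured TCP pose, the force, the opening and the grip force at its end, in the units of the state.
- manip.get_state(): the state, without advancing time (a new reading comes with each control period).
- get_image(name): name is "scene" or "side" or "wrist"; returns the picture (400x640x3 uint8, blue, green, red); there is no depth.
- camera_info(name): a dict with "mtx" (3x3 intrinsics, pixels), "D" ([k1, k2, p1, p2, k3] as OpenCV has them; the pictures are not rectified), "rvec" (rotation vector, rad) and "tvec" (3), from world to camera coordinates, as OpenCV has them. Camera axes: x right, y down, z forward; pixel columns grow to the right and rows downward; lengths in m; the calibration is good to about 2 mm. A picture is of the moment at which its call begins: read the wrist's pose just before it. camera_info takes no time and is no camera call; for the wrist camera it gives the pose at the moment of the call.
- manip.sign_off(): hands the job in; it is judged then, once.
The state is a dict: "clock": time; "qpos": joint angles; "qd": joint speeds; "effort": joint torques, N m; "position": TCP position; "ee_rot": TCP orientation; "contact_force": force on the tool from outside, world axes, zero at the start; "moment": the same for the moment, N m; "width": finger opening in m; "gripper_force": force on a finger pad.
Only numpy, scipy, OpenCV 4.12 (cv2) and the standard library are available. Lean on these libraries where they do the work, as an engineer would, in place of code of your own. Each camera call takes 0.05 s, during which the arm holds its last target. There are 200 camera calls.

### The job

First lay the stile (the longer, narrower stick) flat in the crosswise compartment of the jig and let go of it, then lay the rail (the shorter, wider stick) flat in the channel behind it. Push the rail endwise so that it presses the stile squarely against both pads of the sprung fence with a steady 10 newtons, without ramming the fence, and finish while still holding that push (do not let go), as the joiner is about to screw the joint; only the rail is held, and the other things on the bench stay where they are.

Things in the scene. Friction and masses are not known exactly. Their poses are not given: they have to be found in the camera images.
- jig: Fixed plywood board, 18 mm thick, x -150..185, y +-106 mm in its own axes; origin under it at bench height, turn varies. +x is the pushing direction, towards the fence. On top, lips 7 mm high, 8 thick: a lengthwise rail channel (y +-29 mm inside, x -140..12, open ends) runs into the middle of a crosswise stile compartment (y +-95 mm inside; from lips ending at x 12 to the fence pads at x 60).
- stile_place (a point): Fixed point of the jig, at x 36, y 0, z 33 mm in its axes: where the stile's centre is when it lies flat in the middle of its crosswise compartment (its length along the jig's y), 4 mm short of the fence pads. Axes as the jig's.
- rail_place (a point): Fixed point of the jig, at x -61, y 0, z 33 mm in its axes: a good place for the rail's centre when it is laid flat in its channel (its length along the jig's x), its end 12 mm short of a stile lying at stile_place. Axes as the jig's.
- fence_face (a point): Point in the plane of the fence pads' faces, midway between them, at the stile's mid-height; moves with the fence, axes as the jig's. The fence is a wooden fork: two pads, each 50 mm wide, 45 deep, middles at y +-70 mm, reaching 33 mm above the board; between them a recess 90 mm wide, 45 deep, open above, where a finger can stand beside the stile; a cross bar behind.
- fence (a joint): How far the fence is pushed back along the jig's +x, in m: 0 at rest; hard stop at 0.025. Springs push back with 1 N per mm (10 N at 0.010), from 0 N at rest.
- stile_center (a point): Centre of the stile: a plain loose stick of light wood, 180 x 40 x 30 mm (its x, y, z), about 0.15 kg, lying flat on the bench on one side of the jig (left or right varies), centre 15 mm above what it lies on. Both ends alike.
- rail_center (a point): Centre of the rail: a plain loose stick of light wood, 130 x 50 x 30 mm (its x, y, z), about 0.14 kg, lying flat on the bench on the other side of the jig, centre 15 mm above what it lies on. Both ends alike.
- offcut: Bystander, leave alone: short offcut of the same wood, 75 x 45 x 30 mm; not a part of the frame; origin at its underside.
- sander: Bystander, leave alone: cork sanding block, 110 x 65 x 28 mm; origin at its underside.
- glue: Bystander, leave alone: white glue bottle, 60 across, 170 mm tall, standing; origin at its underside.
- screwdriver: Bystander, leave alone: screwdriver, about 200 mm long, lying on the bench; origin at its underside.
- mallet: Bystander, leave alone: wooden mallet lying flat, 240 long, head 60 wide and 55 mm tall, origin under the head; origin at its underside.
- tape: Bystander, leave alone: black tape measure case, 70 x 65 x 32 mm; origin at its underside.
- jar: Bystander, leave alone: glass jar with steel cap, 70 across, 85 mm tall; origin at its underside.

How it is judged:
By the outcome, as a careful person would: the job done as asked, in the order asked, and still so for the second after the job is handed in, while the arm keeps its last pose, push and grip.
It also fails if it takes over 61 s, if anything falls off the work surface, if the arm or the gripper's body presses on something with over 40 N, if the wrist force passes 120 N, or if a joint passes its speed limit or range.

## Working session

There is one attempt and no reset: what is moved stays moved. The work goes in short steps, Python scripts to look and compute and a shell command to move; the robot and the scene stay as the last step left them, time stands still between calls to the robot, and variables do not carry over. Pictures are saved under pics/ and viewed, at most 10 in all, crops included, and the job is handed in when it is done.

```bash
mkdir -p pics && python3 - <<'E'
from rig import manip,get_image,camera_info
import cv2
for n in ("scene","side"):
    cv2.imwrite(f"pics/{n}0.png",get_image(n))
    c=camera_info(n);print(n,c)
print(manip.get_state())
E
```

```text
scene {'mtx': array([[375.37789192,   0.        , 318.50436373],
       [  0.        , 375.37789192, 201.06955888],
       [  0.        ,   0.        ,   1.        ]]), 'D': array([-0.03270842,  0.        ,  0.        ,  0.        ,  0.        ]), 'rvec': array([ 1.11310368,  2.36167037, -1.05480136]), 'tvec': array([ 0.34806567, -0.24062444,  1.48363442])}
side {'mtx': array([[519.32976514,   0.        , 315.35283414],
       [  0.        , 519.32976514, 208.36306663],
       [  0.        ,   0.        ,   1.        ]]), 'D': array([-0.15354827,  0.        ,  0.        ,  0.        ,  0.        ]), 'rvec': array([ 2.25937658, -0.11081144,  0.03768913]), 'tvec': array([-0.51684034,  0.09434626,  1.5367902 ])}
{'clock': 0.1, 'qpos': array([-1.21004583e-01,  2.76496783e-01,  1.50599032e+00, -1.15277707e-05,
        1.36071579e+00, -1.21055656e-01]), 'qd': array([-0.00020308,  0.00012368, -0.00249717, -0.00091817, -0.00015514,
       -0.00083385]), 'effort': array([ 1.55745878e-03, -4.17697620e+01, -2.46405226e+01, -1.74112388e-04,
        5.80947395e-03,  2.85749664e-07]), 'position': array([5.74528541e-01, 4.51649438e-05, 2.30552627e-01]), 'ee_rot': array([-6.30398675e-04,  7.07087642e-01,  7.07125462e-01, -5.00841587e-04]), 'contact_force': array([0.14582501, 0.26328573, 0.06407079]), 'moment': array([-0.01597598, -0.05122545, -0.03111406]), 'gripper_force': 0.0, 'width': 0.08546380439593687}
```

View pics/scene0.png

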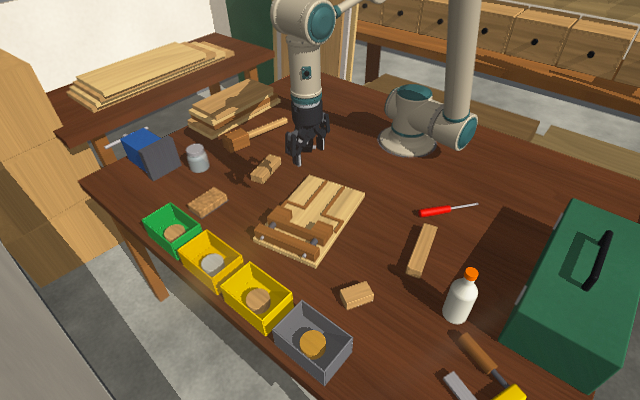

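View pics/side0.png

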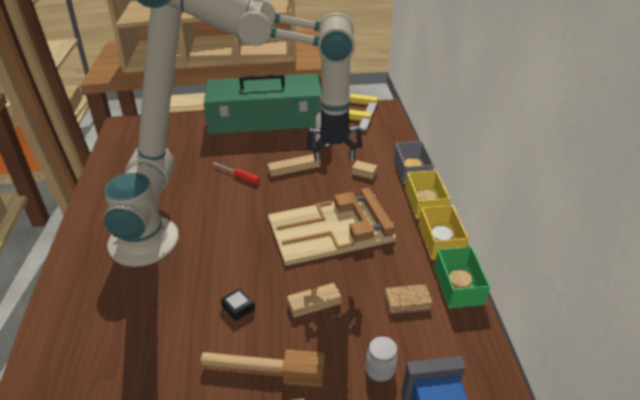

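The scene view shows the jig around (310,220), the stile at (422,250) and the rail at (266,168). In the side view the jig is at (330,225), the stile at (293,166) and the rail at (315,300). I'll enlarge both for corners.

```bash
python3 - <<'E'
import cv2
a=cv2.imread("pics/scene0.png")[145:295,240:440]
cv2.imwrite("pics/sceneC.png",cv2.resize(a,None,fx=4,fy=4,interpolation=cv2.INTER_CUBIC))
a=cv2.imread("pics/side0.png")[145:325,240:440]
cv2.imwrite("pics/sideC.png",cv2.resize(a,None,fx=3.3,fy=3.3,interpolation=cv2.INTER_CUBIC))
E
```

```text
(no output)
```

View pics/sceneC.png

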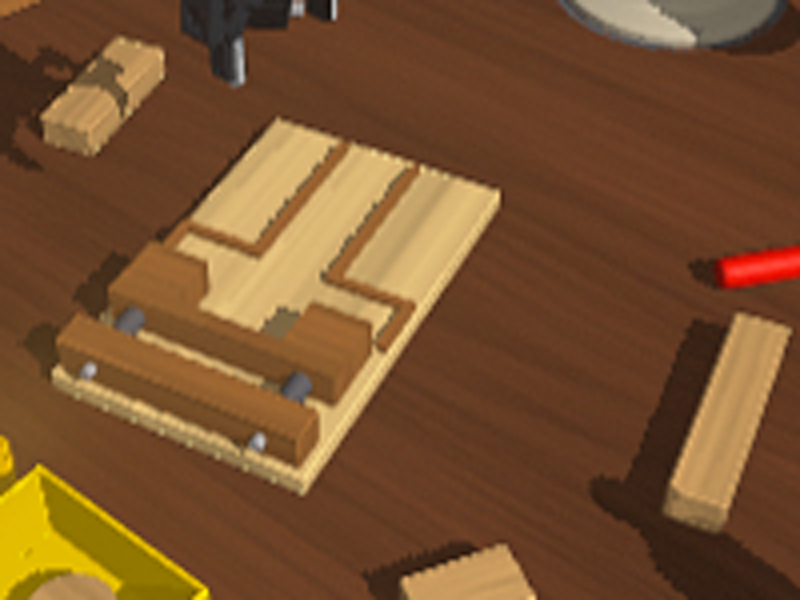

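View pics/sideC.png

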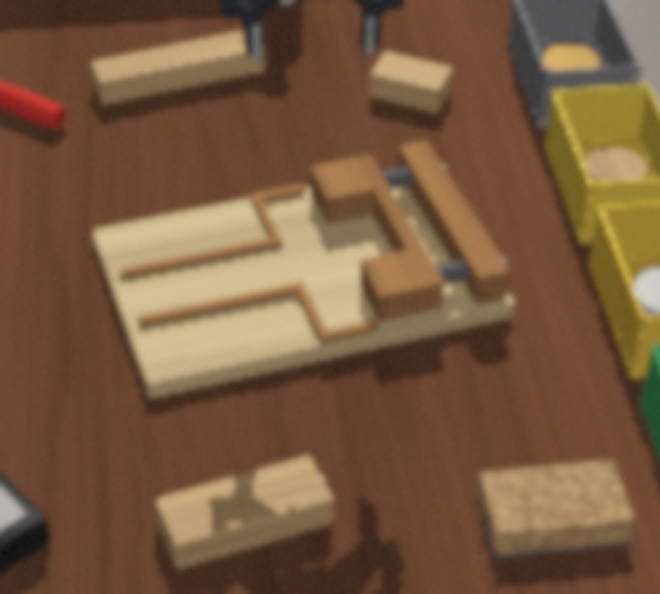

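Crops read: jig top corners in scene crop (280,118), (500,190), (305,483), (52,370); stile and rail top-face corners are clear. Next I fit x, y, yaw for each from both views.

```bash
cat > h.py <<'E'
import numpy as np,cv2
from scipy.optimize import least_squares
from rig import manip,get_image,camera_info
from scipy.spatial.transform import Rotation as R
def proj(c,P): return cv2.projectPoints(np.array(P,float),c["rvec"],c["tvec"],c["mtx"],c["D"])[0][:,0]
def fit(obs,g):
    # obs: list of (caminfo, pts local xyz, pixels)
    def f(p):
        r=R.from_euler("z",p[2]).as_matrix();t=np.array([p[0],p[1],0])
        return np.concatenate([(proj(c,np.array(L)@r.T+t)-np.array(px)).ravel() for c,L,px in obs])
    s=least_squares(f,g,loss="soft_l1");return s.x,np.round(f(s.x).reshape(-1,2),1)
def st():
    s=manip.get_state();Rm=R.from_quat(np.roll(s["ee_rot"],-1)).as_matrix()
    return s,Rm
def to(xyz,yaw_y):
    """tool-axis shift (mm) and roll to put TCP at xyz with finger-closing axis along yaw_y (mod pi)"""
    s,Rm=st();d=Rm.T@(np.array(xyz)-s["position"])*1000
    cur=np.arctan2(Rm[1,1],Rm[0,1]);dy=(yaw_y-cur+np.pi/2)%np.pi-np.pi/2
    print("shift",d.round(1),"roll",round(-dy,4),"pos",s["position"].round(4),"tilt",Rm[:,2].round(4),"yaw_y",round(cur,4),"q6",s["qpos"][5].round(3),"t",round(s["clock"],2))
E
python3 - <<'E'
from h import *
c=camera_info("scene");d=camera_info("side")
sc=lambda P:np.array(P)/4+[240,145]-.375
sd=lambda P:np.array(P)/3.3+[240,145]-.35
j=lambda *a:[(x/1000,y/1000,z/1000) for x,y,z in a]
def box(l,w):return j((-l/2,w/2,30),(l/2,w/2,30),(l/2,-w/2,30),(-l/2,-w/2,30))
J=fit([(c,j((-150,-106,18),(-150,106,18),(185,106,18),(185,-106,18)),sc([(280,118),(500,190),(305,483),(52,370)])),
 (d,j((-150,106,18),(-150,-106,18),(185,-106,18)),sd([(95,232),(150,385),(513,298)]))],[.5,0,0.1])
print("jig",J)
S=fit([(c,box(180,40),sc([(790,330),(720,502),(670,487),(737,314)])),(d,box(180,40),sd([(93,65),(250,32),(265,50),(100,88)]))],[.5,.25,.1]);print("stile",S)
Q=fit([(c,box(130,50),sc([(163,50),(92,133),(43,115),(118,38)])),(d,box(130,50),sd([(157,500),(312,457),(330,495),(177,537)]))],[.5,-.2,.1]);print("rail",Q)
E
```

```text
jig (array([ 0.54585253, -0.01168042,  0.20536354]), array([[-1. , -0.2],
       [ 0.2, -0. ],
       [ 0.2, -0.9],
       [-0.4,  0.6],
       [-0.8, -1.4],
       [-0.2, -0.9],
       [ 0.7,  0.5]]))
stile (array([0.47393111, 0.32121048, 0.23253999]), array([[-0.2, -1.1],
       [ 0.6,  0.8],
       [-1.7, -0.7],
       [-0.4, -1.3],
       [-0.8, -1.5],
       [ 1. , -1.3],
       [ 0.2, -0.7],
       [ 0. , -2.2]]))
rail (array([ 0.48862452, -0.28872358,  0.26209379]), array([[ 0.3, -0.3],
       [-0.6, -0.5],
       [-0.7,  0.4],
       [-0.2, -0.4],
       [-0.5, -1.7],
       [-0.5, -2. ],
       [ 1.3, -0. ],
       [-0.3,  1.3]]))
```

```bash
python3 - <<'E'
from h import *
to([.474,.321,.15],.2325+np.pi/2)
c=camera_info("scene")
uv=cv2.undistortPoints(np.array([[[457.,318]],[[355,297]]]),c["mtx"],c["D"])[:,0]
Rm=cv2.Rodrigues(c["rvec"])[0];o=-Rm.T@c["tvec"]
for u in uv:
    d=Rm.T@np.array([*u,1]);print("ground",o-d*o[2]/d[2])
E
```

```text
shift [ 320.9 -100.4   80.8] roll 1.3383 pos [0.5745 0.     0.2306] tilt [-1.6e-03  2.0e-04 -1.0e+00] yaw_y 0.0001 q6 -0.121 t 0.1
ground [6.03472977e-01 4.93428454e-01 1.11022302e-16]
ground [0.71166608 0.26525249 0.        ]
```

```bash
python3 -m crank '{"translation":[[20,-6,5],[40,-12,10],[43,-14,12],[43,-14,12],[43,-14,12],[43,-14,12],[43,-14,10],[43,-12,8]],"roll":[0,0,0,0,0,0,0,0],"fingers":[1,1,1,1,1,1,1,1]}' && python3 -m crank '{"translation":[[3,0,0],[0,0,0],[0,0,0],[0,0,0],[0,0,0],[0,0,0],[0,0,0],[0,0,0]],"roll":[0.14,0.14,0.14,0.14,0.14,0.14,0.14,0.14],"fingers":[1,1,1,1,1,1,1,1]}' && python3 -m crank '{"translation":[[0,0,0],[0,0,0],[0,0,0],[0,0,0]],"roll":[0.14,0.078,0,0],"fingers":[1,1,1,1]}' && python3 - <<'E'
from h import *
to([.474,.321,.15],.2325+np.pi/2)
i=get_image("wrist");c=camera_info("wrist");cv2.imwrite("pics/w1.png",i)
np.savez("w1.npz",**c)
b=np.array([[x,y,.03] for x,y in((-.09,.02),(.09,.02),(.09,-.02),(-.09,-.02))])@R.from_euler("z",.2325).as_matrix().T+[.474,.321,0]
print(proj(c,b))
E
```

```text
clock: 0.9
position: [0.4735, 0.3193, 0.1493]
ee_rot: [-0.0, 0.707, 0.707, -0.001]
contact_force: [1.7, 0.4, 0.6]
width: 0.0854
gripper_force: 0.0
clock: 1.7
position: [0.4747, 0.3209, 0.1498]
ee_rot: [0.0, 0.975, 0.221, -0.001]
contact_force: [-0.3, -0.0, 1.2]
width: 0.0855
gripper_force: 0.0
clock: 2.1
position: [0.4748, 0.3209, 0.15]
ee_rot: [0.0, 0.993, 0.117, -0.0]
contact_force: [0.6, 0.3, -0.2]
width: 0.0856
gripper_force: 0.0
shift [-0.8 -0.3  0. ] roll 0.002 pos [0.4748 0.3209 0.15  ] tilt [-5.e-04 -3.e-04 -1.e+00] yaw_y -1.3363 q6 1.809 t 2.1
[[293.30402119 286.39374456]
 [288.2539256   76.65185374]
 [342.46848747  76.68168442]
 [337.05722235 286.43114335]]
```

View pics/w1.png

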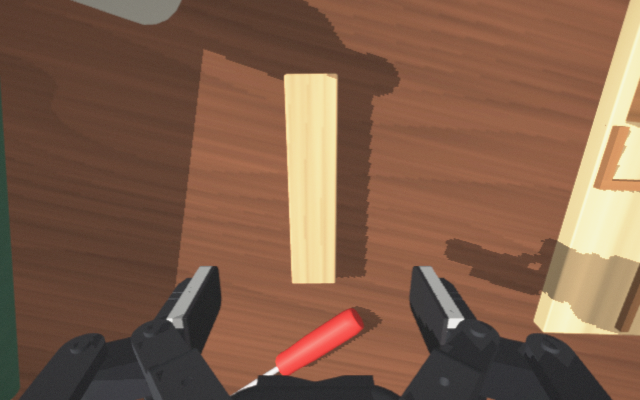

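The wrist view shows the stile with corners (285,74), (337,74), (335,283), (292,283), within 3–5 px of the prediction.

```bash
python3 - <<'E'
from h import *
c=dict(np.load("w1.npz"))
L=[(-.09,.02,.03),(.09,.02,.03),(.09,-.02,.03),(-.09,-.02,.03)]
p,r=fit([(c,L,[(292,283.5),(285,74),(337.5,73.5),(335.5,283)])],[.474,.321,.23]);print(p,r)
to([p[0],p[1],.007],p[2]+np.pi/2)
E
```

```text
[0.47577679 0.32365432 0.24217326] [[-0.2  0.9]
 [-1.  -0.5]
 [ 0.9 -0.5]
 [ 0.2  1. ]]
shift [  1.5  -2.5 143.1] roll -0.0079 pos [0.4749 0.3209 0.1501] tilt [-4.e-04 -2.e-04 -1.e+00] yaw_y -1.3366 q6 1.809 t 2.15
```

```bash
python3 -m crank '{"translation":[[1.5,-2.5,20],[0,0,30],[0,0,30],[0,0,25],[0,0,20],[0,0,10],[0,0,7],[0,0,0]],"roll":[-0.008,0,0,0,0,0,0,0],"fingers":[1,1,1,1,1,1,1,1]}' 40 && python3 -m crank '{"translation":[[0,0,0],[0,0,0],[0,0,0],[0,0,0],[0,0,0],[0,0,0]],"roll":[0,0,0,0,0,0],"fingers":[0.3,0.3,0.3,0.3,0.3,0.3]}' 40
```

```text
clock: 2.95
position: [0.4758, 0.3237, 0.0079]
ee_rot: [0.0, 0.993, 0.12, -0.0]
contact_force: [-0.4, 0.1, 0.0]
width: 0.0854
gripper_force: 0.0
clock: 3.55
position: [0.4766, 0.3241, 0.0093]
ee_rot: [-0.0, 0.993, 0.12, 0.001]
contact_force: [-0.3, -1.2, 5.0]
width: 0.0393
gripper_force: 42.7
```

```bash
python3 -m crank '{"translation":[[0,0,-10],[0,0,-20],[0,0,-30],[0,0,-30],[0,0,-20],[0,0,-5]],"roll":[0,0,0,0,0,0],"fingers":[0.3,0.3,0.3,0.3,0.3,0.3]}' && python3 - <<'E'
from h import *
J=[.54585,-.01168,.20536]
Rj=R.from_euler("z",J[2]).as_matrix()
p=Rj@[.036,0,0]+[J[0],J[1],.123];print(p)
to(p,J[2])
s,_=st();print(s["contact_force"],s["width"])
E
```

```text
clock: 4.15
position: [0.4771, 0.3245, 0.1261]
ee_rot: [-0.001, 0.993, 0.12, 0.002]
contact_force: [0.4, 0.2, -1.7]
width: 0.0391
gripper_force: 42.0
[ 0.58109355 -0.00433889  0.123     ]
shift [ 22.5 344.1   2.8] roll -1.5353 pos [0.4771 0.3245 0.1261] tilt [ 0.0044  0.0023 -1.    ] yaw_y -1.3299 q6 1.807 t 4.15
[ 0.4356454   0.20865437 -1.72976355] 0.03905161094817394
```

```bash
python3 -m crank '{"translation":[[1,20,0],[2,30,0],[3,40,0],[3,45,0],[3,45,0],[3,45,0],[3,45,0],[3,40,0]],"roll":[0,0,0,0,0,0,0,0],"fingers":[0.3,0.3,0.3,0.3,0.3,0.3,0.3,0.3]}' && python3 -m crank '{"translation":[[1.5,24,3],[0,10,0],[0,0,0],[0,0,0],[0,0,0],[0,0,0],[0,0,0],[0,0,0]],"roll":[0,-0.07,-0.14,-0.14,-0.14,-0.14,-0.14,-0.14],"fingers":[0.3,0.3,0.3,0.3,0.3,0.3,0.3,0.3]}' && python3 -m crank '{"translation":[[0,0,0],[0,0,0],[0,0,0],[0,0,0],[0,0,0],[0,0,0],[0,0,0]],"roll":[-0.14,-0.14,-0.14,-0.14,-0.06,0,0],"fingers":[0.3,0.3,0.3,0.3,0.3,0.3,0.3]}' && python3 - <<'E'
from h import *
to([.5811,-.0043,.123],.2054)
i=get_image("wrist");c=camera_info("wrist");cv2.imwrite("pics/w2.png",i);np.savez("w2.npz",**c)
Rj=R.from_euler("z",.2054).as_matrix()
for n,x,y,z in(("lipA",12,29,25),("lipB",12,-29,25),("padL in",60,45,51),("padR in",60,-45,51),("padL out",60,95,51),("padR out",60,-95,51),("lipendL",12,103,25)):
    print(n,proj(c,[Rj@np.array([x,y,z])/1000+[.54585,-.01168,0]]).round(1))
E
```

```text
clock: 4.95
position: [0.5697, 0.0256, 0.1222]
ee_rot: [-0.0, 0.993, 0.12, -0.001]
contact_force: [0.8, 0.1, -1.7]
width: 0.0389
gripper_force: 41.9
clock: 5.75
position: [0.5787, -0.0048, 0.119]
ee_rot: [-0.001, 0.837, 0.547, -0.001]
contact_force: [0.6, 0.1, -1.8]
width: 0.0394
gripper_force: 41.8
clock: 6.45
position: [0.5792, -0.0049, 0.1195]
ee_rot: [-0.001, 0.634, 0.774, -0.0]
contact_force: [0.5, -0.5, -1.0]
width: 0.0389
gripper_force: 41.9
shift [ 0.2  2.  -3.5] roll -0.0068 pos [ 0.5792 -0.0049  0.1195] tilt [-1.7e-03  3.0e-04 -1.0e+00] yaw_y 0.1986 q6 -0.327 t 6.45
lipA [[284.7 165.3]]
lipB [[287.5 237.9]]
padL in [[355.6 149.5]]
padR in [[351.7 273.1]]
padL out [[358.4  64.8]]
padR out [[349.9 329.7]]
lipendL [[280.5  54.4]]
```

View pics/w2.png

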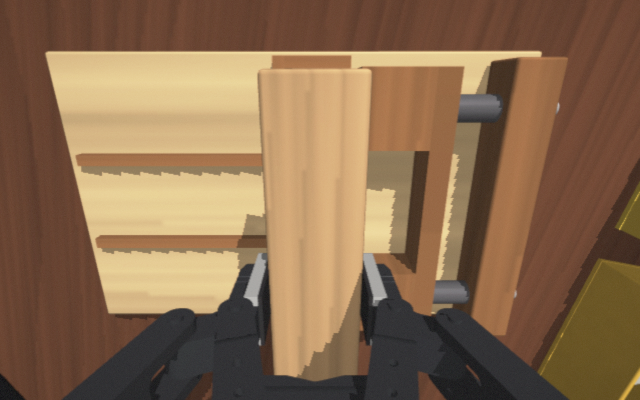

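The view shows the board's far corners at (48,52) and (541,52), the near-left at (108,313), the lip ends at (78,155) and (97,237), the recess corner at (414,150), and the stile's far end at (260–370,70).

```bash
python3 - <<'E'
from h import *
c=dict(np.load("w2.npz"))
L=np.array([(-150,106,18),(185,106,18),(-150,-106,18),(-140,37,25),(-140,-29,25),(105,45,51)])/1000
px=[(48,52),(541,52),(108,314),(78,155),(97,237),(414,150)]
p,r=fit([(c,L,px)],[.546,-.012,.205]);print(p,r.tolist())
Rj=R.from_euler("z",p[2]).as_matrix();t=[p[0],p[1],0]
# stile far-end corners in hand, top at z
s,_=st();z=s["position"][2]-.0093+.03
C=np.linalg.inv(Rj)
Rm=cv2.Rodrigues(c["rvec"])[0];o=-Rm.T@c["tvec"]
for u in [(260,71),(370,71),(263,150),(368,150),(270,300),(363,300)]:
    q=cv2.undistortPoints(np.array([[u]],float),c["mtx"],c["D"])[0,0];d=Rm.T@np.array([*q,1])
    P=o+d*(z-o[2])/d[2];print(u,(Rj.T@(P-t)*1000).round(1))
w=Rj@[.036,0,0]+t;to([w[0],w[1],.028],p[2])
print("tcp in jig",(Rj.T@(s["position"]-t)*1000).round(1))
E
```

```text
[ 0.54847951 -0.01177558  0.19679256] [[-3.2, -0.8], [3.8, -0.4], [0.3, 0.7], [-1.4, 0.1], [-0.8, 1.5], [16.9, 1.3]]
(260, 71) [ 12.5  89.5 140.4]
(370, 71) [ 50.   89.6 140.4]
(263, 150) [ 12.2  62.5 140.4]
(368, 150) [ 50.7  62.5 140.4]
(270, 300) [ 12.   -2.5 140.4]
(363, 300) [ 52.   -2.5 140.4]
shift [-0.8  4.5 91.7] roll 0.002 pos [ 0.5793 -0.0049  0.1197] tilt [-1.2e-03  2.0e-04 -1.0e+00] yaw_y 0.1988 q6 -0.327 t 6.5
tcp in jig [ 31.6   0.7 119.7]
```

```bash
python3 -m crank '{"translation":[[-0.8,4.5,10],[0,0,20],[0,0,20],[0,0,15],[0,0,10],[0,0,5],[0,0,0],[0,0,0]],"roll":[0.002,0,0,0,0,0,0,0],"fingers":[0.3,0.3,0.3,0.3,0.3,0.3,0.3,0.3]}' && python3 - <<'E'
from h import *
p=[0.54848,-.01178,.1968]
Rj=R.from_euler("z",p[2]).as_matrix();t=[p[0],p[1],0]
s,_=st();print("tcp in jig",(Rj.T@(s["position"]-t)*1000).round(1),s["contact_force"]);w=Rj@[.036,0,0]+t;to([w[0],w[1],.027],p[2])
E
```

```text
clock: 7.3
position: [0.585, -0.0049, 0.0407]
ee_rot: [0.0, 0.634, 0.774, 0.0]
contact_force: [-0.4, -0.0, -1.6]
width: 0.0391
gripper_force: 42.0
tcp in jig [37.1 -0.4 40.7] [-0.41974961 -0.00657327 -1.57841822]
shift [ 0.4 -1.2 13.7] roll 0.0011 pos [ 0.585  -0.0049  0.0407] tilt [ 1.2e-03 -2.0e-04 -1.0e+00] yaw_y 0.1979 q6 -0.325 t 7.3
```

```bash
python3 -m crank '{"translation":[[0,-1,5],[0,0,4],[0,0,3],[0,0,1.5],[0,0,0],[0,0,0]],"roll":[0.001,0,0,0,0,0],"fingers":[0.3,0.3,0.3,0.3,0.3,0.3]}' && python3 - <<'E'
from h import *
to([.584,-.005,.027],.1968);s,_=st();print(s["contact_force"])
E
```

```text
clock: 7.9
position: [0.5832, -0.005, 0.0273]
ee_rot: [-0.0, 0.634, 0.773, -0.0]
contact_force: [-2.1, -0.0, 3.4]
width: 0.039
gripper_force: 42.7
shift [-0.1  0.8  0.3] roll 0.0002 pos [ 0.5832 -0.005   0.0273] tilt [-1.e-04 -0.e+00 -1.e+00] yaw_y 0.197 q6 -0.325 t 7.9
[-2.10490985 -0.01286398  3.42723405]
```

```bash
python3 -m crank '{"translation":[[0,0,0],[0,0,0],[0,0,0],[0,0,0],[0,0,0]],"roll":[0,0,0,0,0],"fingers":[0.55,0.6,0.7,0.75,0.75]}' && python3 -m crank '{"translation":[[0,0,-5],[0,0,-15],[0,0,-25],[0,0,-30],[0,0,-30],[0,0,-15],[0,0,-5],[0,0,0]],"roll":[0,0,0,0,0,0,0,0],"fingers":[0.75,0.75,0.75,0.75,0.75,0.75,0.75,0.75]}' && python3 - <<'E'
from h import *
cv2.imwrite("pics/w3.png",get_image("wrist"));c=camera_info("wrist");np.savez("w3.npz",**c)
to([.4886,-.2887,.15],.2621+np.pi/2)
E
```

```text
clock: 8.4
position: [0.5835, -0.005, 0.0267]
ee_rot: [0.0, 0.634, 0.773, 0.0]
contact_force: [0.3, 0.3, -0.1]
width: 0.064
gripper_force: 0.0
clock: 9.2
position: [0.5837, -0.005, 0.1525]
ee_rot: [0.001, 0.634, 0.773, 0.0]
contact_force: [0.3, -0.6, 0.2]
width: 0.0641
gripper_force: 0.0
shift [-259.7 -148.1    1.5] roll 1.5057 pos [ 0.583  -0.005   0.1515] tilt [-5.e-04  1.e-04 -1.e+00] yaw_y 0.197 q6 -0.325 t 9.25
```

View pics/w3.png

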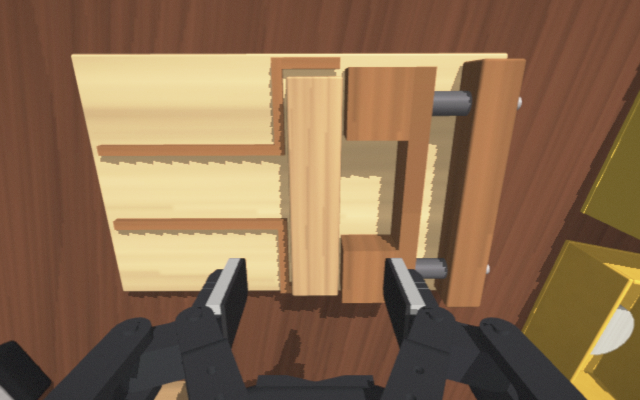

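The stile lies square in its compartment, between the lips and the pads: corners (287,77), (340,77), (338,295), (293,295). I'll refine the jig pose and move over the rail.

```bash
python3 - <<'E'
from h import *
c=dict(np.load("w3.npz"))
L=np.array([(-150,106,18),(185,106,18),(-150,-106,18),(-140,37,25),(-140,-29,25),(60,95,51),(60,45,51),(60,-45,51)])/1000
p,r=fit([(c,L,[(73,54),(507,54),(124,291),(98,146),(115,219),(346,67),(346,138),(342,236)])],[.548,-.012,.197]);print("jig",p.tolist(),r.tolist())
L=np.array([(-.09,.02,.048),(.09,.02,.048),(.09,-.02,.048),(-.09,-.02,.048)])
q,r=fit([(c,L,[(293,295),(287,77),(340,77),(338,295)])],[.583,-.005,.197+np.pi/2]);
Rj=R.from_euler("z",p[2]).as_matrix();print("stile in jig",(Rj.T@(np.array([q[0],q[1],0])-[p[0],p[1],0])*1000).round(1),q[2]-p[2]-np.pi/2,r.tolist())
E
python3 -m crank '{"translation":[[-15,-9,0],[-30,-17,0],[-40,-23,0],[-40,-23,0],[-40,-23,0],[-40,-23,0],[-35,-19,0],[-20,-11,0]],"roll":[0,0,0,0,0,0,0,0],"fingers":[1,1,1,1,1,1,1,1]}' && python3 -m crank '{"translation":[[0,0,0],[0,0,0],[0,0,0],[0,0,0],[0,0,0],[0,0,0],[0,0,0],[0,0,0]],"roll":[0.14,0.14,0.14,0.14,0.14,0.14,0.14,0.14],"fingers":[1,1,1,1,1,1,1,1]}' && python3 -m crank '{"translation":[[0,0,0],[0,0,0],[0,0,0],[0,0,0],[0,0,0]],"roll":[0.14,0.14,0.106,0,0],"fingers":[1,1,1,1,1]}' && python3 - <<'E'
from h import *
cv2.imwrite("pics/w4.png",get_image("wrist"));c=camera_info("wrist");np.savez("w4.npz",**c)
to([.4886,-.2887,.15],.2621+np.pi/2)
E
```

```text
jig [0.5463421050077149, -0.0113757031802098, 0.19877169536831285] [[-4.7, -0.4], [3.0, -1.8], [-2.1, 1.4], [-2.4, -0.1], [-2.9, 2.5], [2.8, -0.7], [0.7, 2.4], [1.6, 15.4]]
stile in jig [36.6 -1.2  0. ] 0.004496809213422104 [[-0.6, 2.7], [-2.3, -0.5], [2.6, -0.9], [0.6, 2.4]]
clock: 10.05
position: [0.4865, -0.2924, 0.1504]
ee_rot: [-0.001, 0.635, 0.772, -0.001]
contact_force: [0.4, 0.5, 0.2]
width: 0.0853
gripper_force: 0.0
clock: 10.85
position: [0.4876, -0.2893, 0.1503]
ee_rot: [-0.001, 0.949, 0.315, -0.001]
contact_force: [-0.4, -0.3, -0.7]
width: 0.0854
gripper_force: 0.0
clock: 11.35
position: [0.4882, -0.2892, 0.1509]
ee_rot: [-0.001, 0.991, 0.131, -0.001]
contact_force: [0.7, 0.5, -0.1]
width: 0.0854
gripper_force: 0.0
shift [ 0.3 -0.4  1.1] roll 0.0012 pos [ 0.4884 -0.2892  0.1511] tilt [-1.2e-03  7.0e-04 -1.0e+00] yaw_y -1.3075 q6 0.651 t 11.4
```

View pics/w4.png

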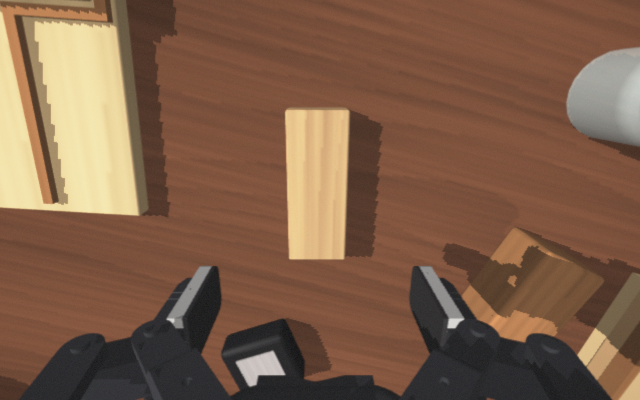

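Rail corners in the wrist view: (286,109), (349,109), (345,259), (289,259); nothing stands where the fingers go.

```bash
python3 - <<'E'
from h import *
c=dict(np.load("w4.npz"))
L=[(-.065,.025,.03),(.065,.025,.03),(.065,-.025,.03),(-.065,-.025,.03)]
p,r=fit([(c,L,[(289,259.5),(286,109),(349,109),(345.5,259.5)])],[.4886,-.2887,.262]);print(p,r.tolist())
to([p[0],p[1],.008],p[2]+np.pi/2)
E
```

```text
[ 0.48975493 -0.2901289   0.26277558] [[0.2, 0.2], [-1.2, -0.1], [1.3, -0.1], [-0.2, 0.2]]
shift [  1.2   1.4 143.1] roll 0.0005 pos [ 0.4884 -0.2892  0.1511] tilt [-1.2e-03  7.0e-04 -1.0e+00] yaw_y -1.3075 q6 0.651 t 11.4
```

```bash
python3 -m crank '{"translation":[[1.2,1.4,20],[0,0,30],[0,0,30],[0,0,25],[0,0,20],[0,0,10],[0,0,7],[0,0,0]],"roll":[0,0,0,0,0,0,0,0],"fingers":[1,1,1,1,1,1,1,1]}' 60 && python3 -m crank '{"translation":[[0,0,0],[0,0,0],[0,0,0],[0,0,0],[0,0,0],[0,0,0]],"roll":[0,0,0,0,0,0],"fingers":[0.4,0.4,0.4,0.4,0.4,0.4]}' 60 && python3 -m crank '{"translation":[[0,0,-10],[0,0,-20],[0,0,-30],[0,0,-30],[0,0,-20],[0,0,-5],[0,0,0]],"roll":[0,0,0,0,0,0,0],"fingers":[0.4,0.4,0.4,0.4,0.4,0.4,0.4]}' && python3 - <<'E'
from h import *
J=[.5474,-.0116,.198]
Rj=R.from_euler("z",J[2]).as_matrix()
p=Rj@[-.063,0,0]+[J[0],J[1],.123]
to(p,J[2]+np.pi/2)
E
```

```text
clock: 12.2
position: [0.4905, -0.29, 0.0094]
ee_rot: [-0.0, 0.991, 0.131, -0.0]
contact_force: [0.1, 0.0, 0.2]
width: 0.0852
gripper_force: 0.0
clock: 12.8
position: [0.4915, -0.2906, 0.0111]
ee_rot: [0.001, 0.991, 0.131, 0.001]
contact_force: [-0.2, -0.7, 6.1]
width: 0.0488
gripper_force: 64.0
clock: 13.5
position: [0.4907, -0.29, 0.1255]
ee_rot: [0.0, 0.991, 0.131, 0.0]
contact_force: [-0.1, 0.4, -2.2]
width: 0.0485
gripper_force: 63.2
shift [  63.9 -258.3    2.3] roll 0.0639 pos [ 0.4907 -0.29    0.1255] tilt [ 1.e-03 -8.e-04 -1.e+00] yaw_y -1.3089 q6 0.653 t 13.5
```

```bash
python3 -m crank '{"translation":[[4,-15,0],[7,-28,0],[9,-38,0],[10,-40,0],[10,-40,0],[10,-40,0],[8,-35,0],[6,-22,0]],"roll":[0,0,0,0,0,0,0,0],"fingers":[0.4,0.4,0.4,0.4,0.4,0.4,0.4,0.4]}' && python3 -m crank '{"translation":[[0,0,20],[0,0,20],[0,0,10],[0,0,0],[0,0,0]],"roll":[0.032,0.032,0,0,0],"fingers":[0.4,0.4,0.4,0.4,0.4]}' && python3 - <<'E'
from h import *
cv2.imwrite("pics/w5.png",get_image("wrist"));c=camera_info("wrist");np.savez("w5.npz",**c)
J=[.5474,-.0116,.198]
Rj=R.from_euler("z",J[2]).as_matrix()
to(Rj@[-.063,0,0]+[J[0],J[1],.03],J[2]+np.pi/2)
s,_=st();print((Rj.T@(s["position"]-[J[0],J[1],0])*1000).round(1))
E
```

```text
clock: 14.3
position: [0.4829, -0.0205, 0.1231]
ee_rot: [-0.001, 0.991, 0.131, -0.002]
contact_force: [-1.1, -1.2, -1.5]
width: 0.0491
gripper_force: 63.1
clock: 14.8
position: [0.4854, -0.024, 0.0745]
ee_rot: [-0.0, 0.995, 0.099, -0.0]
contact_force: [0.3, 0.2, -0.6]
width: 0.0483
gripper_force: 63.1
shift [-0.3 -0.4 45.1] roll -0.0001 pos [ 0.486  -0.0243  0.0751] tilt [ 5.e-04 -0.e+00 -1.e+00] yaw_y -1.3729 q6 1.18 t 14.85
[-62.7  -0.4  75.1]
```

View pics/w5.png

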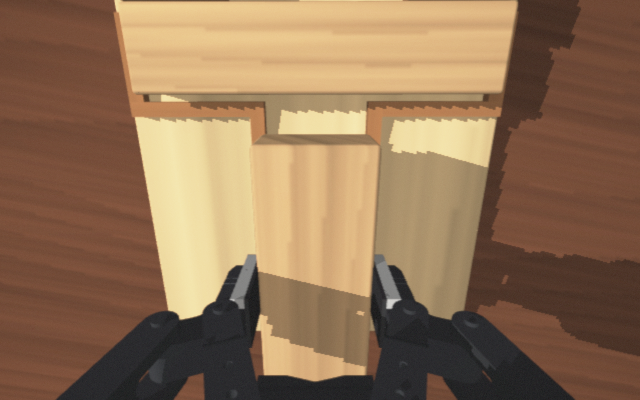

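The rail hovers over the channel: lip corners at (265,101) and (367,101), the rail's front top edge from (254,145) to (378,145).

```bash
python3 - <<'E'
from h import *
c=dict(np.load("w5.npz"));s,_=st()
J=[.5474,-.0116,.198];Rj=R.from_euler("z",J[2]).as_matrix()
Rm=cv2.Rodrigues(c["rvec"])[0];o=-Rm.T@c["tvec"]
for n,u,z in [("lip+",(265,101),.025),("lip-",(367,101),.025),("lipout+",(134,116),.025),("lipout-",(500,116),.025),("rail+",(254,144.5),.094),("rail-",(378.5,144.5),.094),("rb+",(260,136),.064),("rb-",(372,136),.064),("rail+back",(258.5,250),.094),("rail-back",(373,250),.094),("stile+",(132,93),.048),("stile-",(503,93),.048)]:
    q=cv2.undistortPoints(np.array([[u]],float),c["mtx"],c["D"])[0,0];d=Rm.T@np.array([*q,1])
    print(n,(Rj.T@(o+d*(z-o[2])/d[2]-[J[0],J[1],0])*1000).round(1))
E
```

```text
lip+ [12.6 27.7 25. ]
lip- [ 12.5 -28.8  25. ]
lipout+ [  4.5 101.7  25. ]
lipout- [   4.3 -103.8   25. ]
rail+ [ 0.2 22.6 94. ]
rail- [  0.2 -23.6  94. ]
rb+ [-1.  25.1 64. ]
rb- [ -1.1 -26.   64. ]
rail+back [-43.4  23.4  94. ]
rail-back [-43.5 -23.9  94. ]
stile+ [17.4 88.5 48. ]
stile- [ 17.1 -90.9  48. ]
```

```bash
python3 -m crank '{"translation":[[0,0,10],[0,0,12],[0,0,10],[0,0,6],[0,0,4],[0,0,2],[0,0,0],[0,0,0]],"roll":[0,0,0,0,0,0,0,0],"fingers":[0.4,0.4,0.4,0.4,0.4,0.4,0.4,0.4]}' && python3 -m crank '{"translation":[[0,0,1],[0,0,0],[0,0,0],[0,0,0]],"roll":[0,0,0,0],"fingers":[0.4,0.4,0.4,0.4]}'
```

```text
clock: 15.65
position: [0.486, -0.0243, 0.0311]
ee_rot: [0.0, 0.995, 0.099, 0.0]
contact_force: [-0.1, 0.1, -1.5]
width: 0.0485
gripper_force: 63.1
clock: 16.05
position: [0.4858, -0.0242, 0.0299]
ee_rot: [0.0, 0.995, 0.099, 0.0]
contact_force: [0.1, -0.6, -1.5]
width: 0.0483
gripper_force: 63.1
```

```bash
python3 -m crank '{"translation":[[0,0,0.6],[0,0,0.4],[0,0,0],[0,0,0]],"roll":[0,0,0,0],"fingers":[0.4,0.4,0.4,0.4]}' && python3 -m crank '{"translation":[[2,0,0],[3,0,0],[3,0,0],[3,0,0],[1,0,0],[0,0,0],[0,0,0]],"roll":[0,0,0,0,0,0,0],"fingers":[0.4,0.4,0.4,0.4,0.4,0.4,0.4]}' && python3 - <<'E'
from h import *
J=[.5474,-.0116,.198];Rj=R.from_euler("z",J[2]).as_matrix();s,_=st()
print((Rj.T@(s["position"]-[J[0],J[1],0])*1000).round(1),(Rj.T@s["contact_force"]).round(2))
E
```

```text
clock: 16.45
position: [0.4858, -0.0242, 0.0291]
ee_rot: [0.0, 0.995, 0.099, 0.0]
contact_force: [-1.6, -0.4, 3.2]
width: 0.0488
gripper_force: 63.5
clock: 17.15
position: [0.4959, -0.0219, 0.0291]
ee_rot: [-0.0, 0.995, 0.099, -0.001]
contact_force: [-4.9, -0.2, 7.4]
width: 0.0487
gripper_force: 64.2
[-52.6   0.   29.1] [-4.79  0.8   7.39]
```

```bash
python3 -m crank '{"translation":[[0,0,-0.5],[0,0,0],[0,0,0]],"roll":[0,0,0],"fingers":[0.4,0.4,0.4]}' && python3 -m crank '{"translation":[[1,0,0],[1,0,0],[1,0,0],[0,0,0],[0,0,0]],"roll":[0,0,0,0,0],"fingers":[0.4,0.4,0.4,0.4,0.4]}' && python3 - <<'E'
from h import *
J=[.5474,-.0116,.198];Rj=R.from_euler("z",J[2]).as_matrix();s,_=st()
print((Rj.T@(s["position"]-[J[0],J[1],0])*1000).round(1),(Rj.T@s["contact_force"]).round(2))
E
```

```text
clock: 17.45
position: [0.4978, -0.0219, 0.0291]
ee_rot: [0.0, 0.995, 0.099, 0.0]
contact_force: [-0.2, -0.4, -0.6]
width: 0.0482
gripper_force: 63.1
clock: 17.95
position: [0.5005, -0.0212, 0.0292]
ee_rot: [-0.0, 0.995, 0.099, 0.0]
contact_force: [0.2, 0.8, -2.1]
width: 0.0487
gripper_force: 63.1
[-47.9  -0.2  29.2] [ 0.38  0.69 -2.08]
```

```bash
cat > q.py <<'E'
from h import *
J=[.5474,-.0116,.198];Rj=R.from_euler("z",J[2]).as_matrix();s,_=st()
print((Rj.T@(s["position"]-[J[0],J[1],0])*1000).round(1),(Rj.T@s["contact_force"]).round(2),s["moment"].round(2))
E
python3 -m crank '{"translation":[[1,0,0],[1,0,0],[1,0,0],[0,0,0],[0,0,0]],"roll":[0,0,0,0,0],"fingers":[0.4,0.4,0.4,0.4,0.4]}' >/dev/null; python3 q.py;  python3 -m crank '{"translation":[[1,0,0],[1,0,0],[1,0,0],[0,0,0],[0,0,0]],"roll":[0,0,0,0,0],"fingers":[0.4,0.4,0.4,0.4,0.4]}'>/dev/null; python3 q.py;  python3 -m crank '{"translation":[[1,0,0],[1,0,0],[0,0,0],[0,0,0]],"roll":[0,0,0,0],"fingers":[0.4,0.4,0.4,0.4]}'>/dev/null; python3 q.py
```

```text
[-45.1  -0.2  29.3] [-0.77  0.03 -1.28] [0.   0.18 0.02]
[-42.2  -0.3  29.2] [-1.49 -0.96 -0.45] [-0.14  0.34  0.07]
[-40.6  -0.2  29.2] [-4.22 -0.86 -0.08] [-0.34  0.63 -0.02]
```

```bash
for k in 1 2; do python3 -m crank '{"translation":[[0.7,0,0],[0.7,0,0],[0.6,0,0],[0,0,0],[0,0,0]],"roll":[0,0,0,0,0],"fingers":[0.4,0.4,0.4,0.4,0.4]}'>/dev/null; python3 q.py; python3 -m crank '{"translation":[[0,0,0]],"roll":[0],"fingers":[0.4]}'>/dev/null; python3 q.py; done
```

```text
[-39.3  -0.3  29.2] [-5.79 -2.61  1.65] [-0.47  0.87  0.02]
[-39.3  -0.2  29.2] [-6.37 -2.33  0.97] [-0.53  0.77  0.01]
[-38.3  -0.2  29.1] [-8.31 -2.68  2.5 ] [-0.64  1.05 -0.01]
[-38.2  -0.2  29.1] [-7.2  -3.29  2.97] [-0.65  1.07 -0.07]
```

```bash
for k in 1 2; do python3 -m crank '{"translation":[[0,0.5,0],[0,0,0],[0,0,0],[0,0,0]],"roll":[0,0,0,0],"fingers":[0.4,0.4,0.4,0.4]}'>/dev/null; python3 q.py; done; python3 -c "
from h import *
to([.5,0,.03],.198+np.pi/2)"
```

```text
[-38.2  -0.3  29.2] [-7.01 -0.56  3.39] [-0.47  1.04  0.05]
[-38.2  -0.3  29.1] [-7.62  0.49  3.29] [-0.24  0.98  0.07]
shift [ -6.  -21.   -0.8] roll 0.0002 pos [ 0.51   -0.0194  0.0291] tilt [-4.5e-03  8.0e-04 -1.0e+00] yaw_y -1.3726 q6 1.198 t 21.35
```

```bash
for k in 1 2 3; do python3 -m crank '{"translation":[[0,0,-0.4],[0,0,0],[0,0,0],[0,0,0]],"roll":[0,0,0,0],"fingers":[0.4,0.4,0.4,0.4]}'>/dev/null; python3 q.py; done
```

```text
[-38.1  -0.3  29.3] [-6.08  0.08  0.98] [-0.23  0.95  0.07]
[-38.1  -0.3  29.4] [-6.11  0.02 -1.22] [-0.14  0.84  0.07]
[-38.   -0.3  29.7] [-5.54 -0.01 -2.33] [-0.19  0.88  0.12]
```

```bash
for k in 1 2; do python3 -m crank '{"translation":[[0.7,0.1,0],[0.7,0.1,0],[0.6,0.1,0],[0,0,0],[0,0,0]],"roll":[0,0,0,0,0],"fingers":[0.4,0.4,0.4,0.4,0.4]}'>/dev/null; python3 q.py; done
```

```text
[-36.9  -0.3  29.6] [-6.58  1.41 -1.48] [-0.17  1.04  0.15]
[-35.9  -0.3  29.5] [-8.9   0.81  0.83] [-0.17  1.27  0.06]
```

```bash
python3 -m crank '{"translation":[[0.7,0,-0.2],[0.7,0,-0.2],[0.6,0,0],[0,0,0],[0,0,0]],"roll":[0,0,0,0,0],"fingers":[0.4,0.4,0.4,0.4,0.4]}'>/dev/null; for k in 1 2 3; do python3 q.py; python3 -m crank '{"translation":[[0,0,0]],"roll":[0],"fingers":[0.4]}'>/dev/null;  done; python3 q.py; python3 - <<'E'
from h import *
to([.5,0,.03],.198+np.pi/2)
cv2.imwrite("pics/w6.png",get_image("wrist"));c=camera_info("wrist");np.savez("w6.npz",**c)
E
```

```text
[-34.5  -0.3  29.7] [-10.02   0.25   0.37] [-0.31  1.36  0.09]
[-34.5  -0.3  29.7] [-8.52  0.29 -0.54] [-0.33  1.39  0.13]
[-34.5  -0.3  29.6] [-9.66  0.68 -0.35] [-0.28  1.38  0.16]
[-34.5  -0.3  29.6] [-9.39  0.2  -1.11] [-0.34  1.35  0.12]
shift [ -9.7 -21.   -0.2] roll 0.0007 pos [ 0.5136 -0.0187  0.0296] tilt [-0.0096  0.0011 -1.    ] yaw_y -1.3721 q6 1.201 t 24.35
```

View pics/w6.png

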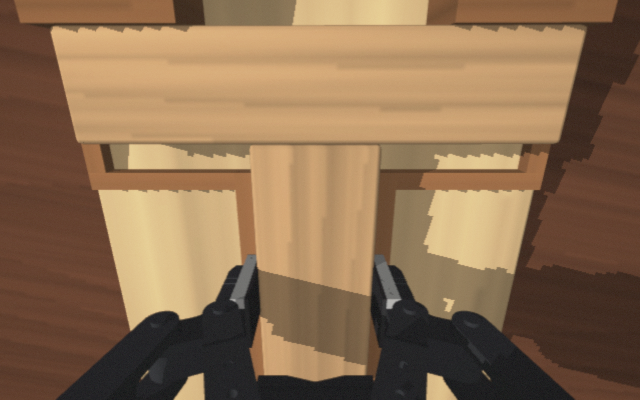

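The view shows the stile straight across with both pads bearing on its far edge (row ~25), and the rail end flush on it at row 143.

```bash
python3 - <<'E'
from h import *
c=dict(np.load("w6.npz"))
J=[.5474,-.0116,.198];Rj=R.from_euler("z",J[2]).as_matrix()
Rm=cv2.Rodrigues(c["rvec"])[0];o=-Rm.T@c["tvec"]
for n,u,z in [("lip x12 +",(250,170),.025),("lip x12 -",(380,170),.025),("lip x4 +",(94,189),.025),("lip x4 -",(541,189),.025),("stile near+",(80,142.5),.048),("stile near-",(558,142.5),.048),("stile far+",(53,27),.048),("stile far-",(585,27),.048)]:
    q=cv2.undistortPoints(np.array([[u]],float),c["mtx"],c["D"])[0,0];d=Rm.T@np.array([*q,1])
    print(n,(Rj.T@(o+d*(z-o[2])/d[2]-[J[0],J[1],0])*1000).round(1))
E
```

```text
lip x12 + [12.9 29.5 25. ]
lip x12 - [ 12.9 -29.2  25. ]
lip x4 + [  3.8 102.   25. ]
lip x4 - [   4.  -103.5   25. ]
stile near+ [29.3 87.1 48. ]
stile near- [ 29.3 -89.5  48. ]
stile far+ [67.6 86.9 48. ]
stile far- [ 67.4 -89.   48. ]
```

```bash
python3 -m crank '{"translation":[[0.6,0.05,-0.1],[0.5,0.05,0],[0,0,0],[0,0,0],[0,0,0],[0,0,0]],"roll":[0,0,0,0,0,0],"fingers":[0.4,0.4,0.4,0.4,0.4,0.4]}'>/dev/null; for k in 1 2 3 4 5 6; do python3 q.py; python3 -m crank '{"translation":[[0,0,0]],"roll":[0],"fingers":[0.4]}'>/dev/null;  done
```

```text
[-33.9  -0.3  29.7] [-10.95   0.96  -0.42] [-0.34  1.5   0.13]
[-34.   -0.3  29.6] [-10.28  -0.18   0.37] [-0.38  1.46  0.09]
[-34.   -0.3  29.7] [-10.67   0.27  -0.45] [-0.34  1.5   0.13]
[-33.9  -0.3  29.7] [-10.89   0.31  -0.05] [-0.36  1.53  0.09]
[-34.   -0.3  29.7] [-10.35   0.24  -0.39] [-0.31  1.49  0.06]
[-34.   -0.2  29.6] [-10.5    0.61  -0.61] [-0.3   1.48  0.1 ]
```

```bash
python3 -c "
from rig import manip
print(manip.sign_off())"
```

```text
the job is handed in; nothing more can be done
None
```

I handed the job in with the stile released in its compartment and the rail still gripped, pressing the stile square onto both fence pads; the wrist read a steady 10.6 N, about 10 N at the fence after my rough allowance for stile friction (the fence travel was not read directly).

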